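Shut the kit drawer and present the gear kit

ROBOT

A 7-joint arm with a two-finger parallel gripper is mounted at the origin on the work surface; the furniture and walls round the work are solid. World frame = base frame: x ahead of the robot, y to its left, z up, the work surface at z = 0. Lengths are in m, angles in rad, forces in N, time in s.
With the tool pointing down it reaches from about 0.425 to 0.95 m from the base axis. Payload 16.7 kg.
Tool frame: the origin (TCP) lies midway between the tips of the shut fingers; the grasp point (between the pads) lies 19 mm behind it; z points along the fingers, y is the line along which they close (so a half turn about z gives the same grasp; the last joint's range is limited). The gripper opens to 94 mm and grips with 3 to 60 N. Pads are 16 mm wide; open, the fingers measure 119 mm over their backs; the gripper's body (75 mm by 177 mm) begins 78 mm behind the grasp point.
Start: joints at [1.135, 0.426, 0.074, 1.606, -0.034, 1.111, -0.067], TCP at [0.191, -0.647, 0.205] pointing down, gripper open.
Joint ranges: [-2.85, 2.85], [-0.5, 2.14], [-1.23, 1.37], [0.21, 2.46], [-1.02, 4.16], [0.16, 2.05], [-2.73, 2.73]. Speed limits (rad/s): [1.89, 1.89, 2.39, 2.39, 3.01, 3.01, 3.01].

INTERFACE

Orientations are given as a unit quaternion [x, y, z, w].
In Python, from station import robot gives the robot as it stands.
- The arm moves only by the tool drive_tool, never from a script. Its argument "deltas" is a list that holds one entry, the list of rows, each a list of 7 numbers: the shift along the tool's x, y, z in mm, then the turn, a rotation vector about the tool's x, y, z in degrees, then the closure in counts, from 0 (fully open) to 255 (shut). In form: [[[dx, dy, dz, wx, wy, wz, jaw], ...]]. A call has 1 to 8 rows; each row shifts and turns the commanded pose from where the row before left it, along the tool's axes as they then stand; what a row does not reach is not made up. A row lasts 1/12 s, in which the tool goes at most 41.7 mm and 7.16 degrees, less where a joint would pass 70% of its speed; a pose out of reach is approached as far as the arm can. A call with a gripper value outside its range is refused whole. The fingers move at their own pace and stop on an object; "squeeze" is the grip in N (left out, the last holds). Time passes only in rows, so rows that do not move let the fingers close. It gives the time, the measured TCP pose, the force, the opening and the grip force at its end, in the units of the state.
- robot.read_state(): the state, without advancing time (a new reading comes with each control period).
- robot.snapshot(name): name is "scene" or "top"; returns (picture, depth): 420x560x3 uint8, red, green, blue; 420x560 float32, m along the optical axis (not along the pixel's ray), 0 where there is no reading.
- robot.camera_info(name): a dict with "camera_matrix" (3x3 intrinsics, pixels), "k1" (the pictures are not rectified: a ray, as slopes to the right and down, at radius r is drawn at 1 + k1 r^2 times it, then the intrinsics apply), "R" (3x3) and "t" (3): a world point X has camera coordinates R X + t. Camera axes: x right, y down, z forward; pixel columns grow to the right and rows downward; lengths in m; the calibration is good to about 2 mm. A picture is of the moment at which its call begins. camera_info takes no time and is no camera call.
- robot.job_done(): hands the job in; it is judged then, once.
Trained networks look in the newest picture that a camera, given by its name, has taken for a name from the list of things; names that differ only in an ending like _2 or _b are one class to them, and where a whole thing is asked for, a point or a joint stands for the part that bears it (a point fixed in the world has none). Each returns a list of dicts, best first, with "conf" (0 to 1); they miss things now and then, are a little off and sometimes report something else, mostly with a low value. They report only what shows in the picture. A call takes as long as a camera call.
- robot.boxes_of(thing, camera): "point" ([row, column] in pixels, amid what is visible of it).
- robot.regions_of(thing, camera): "pixels" (420x560 bool, what is visible of it) and "point" ([row, column] in pixels, amid what is visible of it).
- robot.mark_of(thing, camera): "point" ([row, column] in pixels: a listed point, or the origin of a listed thing).
The state is a dict: "t": time; "joints": joint angles; "joint_velocities": joint speeds; "joint_efforts": joint torques, N m; "tool_pos": TCP position; "orientation": TCP orientation; "ft_force": force on the tool from outside, world axes, zero at the start; "moment": the same for the moment, N m; "finger_gap": opening from 0.0 (shut) to 1.0 (fully open); "grip_force": force on a finger pad.
Only numpy, scipy, OpenCV 4.12 (cv2) and the standard library are available. Lean on these libraries where they do the work, as an engineer would, in place of code of your own. Each camera call takes 0.05 s, during which the arm holds its last target. There are 200 camera calls.

TASK

Push the open drawer of the gear kit box fully home until it clicks in flush, while the box stands in its dock; then take the box by its carrying handle, lift it straight up about 10 cm clear of the dock and finish holding it there, level and still, ready for the fitter to take over: do not put it down or let go. Keep the box level all the way so that the three planet gears lying loose on its top stay aboard, and leave the other parts and tools on the bench where they lie.

Things in the scene. Friction and masses are not known exactly. Their poses are not given: they have to be found in the camera images.
- dock: Dark steel locating plate fixed on the bench, 200 (x) x 250 (y) x 5 mm high, with four steel corner angles 16 mm high over the bench that surround the box's corners with 3 mm play on each side. Origin: centre of its underside, on the bench. Its x axis runs from the drawer side to the back, y along the width, z up. It stands anywhere over about 6 x 23 cm, yawed up to 0.45 rad either way.
- kit_box: Grey sheet-metal kit box, 160 deep (x) x 210 wide (y) x 74 mm high without its handle; loose, standing on the dock's plate (5 mm above the bench) between the corner angles. With its contents and gears it weighs 0.75 to 0.9 kg, and with the drawer home it balances within 6 mm of below the handle's middle. Its top is a flat deck 64 mm above its underside inside a rim 10 mm high. Origin: centre of the underside; x points away from the robot (the drawer is in the -x face), z up.
- kit_grip (a point): Centre of the box's carrying handle, half-way along and half-way up: a straight black bar 14 mm thick (along the box's x), 16 mm high, free for 150 mm along the box's y between two steel posts at y = +-86 mm. It lies 118 mm above the box's underside, directly over its middle; 54 mm from the bar's centre down to the deck. Axes as the box's.
- drawer_pull (a point): Middle of the front (robot-side) face of the drawer's black pull, a solid ledge 70 mm wide (y), 16 mm high, standing 20 mm out from the aluminium drawer front. It is 36.5 mm above the box's underside (41.5 mm above the bench while the box is docked), and 100 mm towards -x from the box's middle when the drawer is home; it moves with the drawer along the box's x. Axes as the box's.
- kit_drawer (a joint): How far the drawer is open, m: 0 = home, front flush with the box, 0.09 = fully open; it starts 0.04 to 0.075 open. To shut it push along the box's +x. It runs freely (under 1 N) until about 10 mm before home, where a spring plunger in the side resists with about 3 N; past about 5 mm it snaps in and is held at 0. Less than that and it springs back out. While it is pushed the box may slide up to 3 mm back against its dock's angles.
- gear_1: planet gear of the set, 26 mm across, 16 mm high, 45 g, lying loose on its face on the box's deck near the back left; origin: centre of its underside
- gear_2: the same, back right on the deck
- gear_3: the same, at the front middle of the deck
- bearing: ball bearing, 52 mm across, 12 mm high, loose bystander to the left
- oil_seal: black rubber shaft seal, 45 mm across, 8 mm high, loose bystander to the left
- big_gear: single gear, 34 mm across, 14 mm high, loose bystander on the bench to the left
- spanner: open-ended spanner, 155 mm long, 6 mm thick, loose bystander to the right

How it is judged:
By the outcome, as a careful person would: the job done as asked, in the order asked, and still so for the second after the job is handed in, while the arm keeps its last pose, push and grip.
It also fails if it takes over 51 s, if anything falls off the work surface, if the arm or the gripper's body presses on something with over 40 N, if the wrist force passes 120 N, or if a joint passes its speed limit or range.

## Working session

There is one attempt and no reset: what is moved stays moved. The work goes in short steps, Python scripts to look and compute and a tool call to move; the robot and the scene stay as the last step left them, time stands still between calls to the robot, and variables do not carry over. Pictures are saved under pics/ and viewed, at most 10 in all, crops included, and the job is handed in when it is done.

Besides the shell and the picture viewer there is one more tool, called after "Request:" as name(argument=value, ...) on one line, values as JSON. drive_tool: Moves the arm, as the interface text tells. Its arguments: {"type":"object","properties":{"deltas":{"type":"array"},"squeeze":{"type":"number"}},"required":["deltas"]}

```bash
mkdir -p pics; ls
cat > h.py <<'E'
import numpy as np, cv2
from station import robot
from scipy.spatial.transform import Rotation as Ro
def ray(cam,pt):
    c=robot.camera_info(cam);K=np.array(c["camera_matrix"]);k=c["k1"]
    d=np.array([(pt[1]-K[0,2])/K[0,0],(pt[0]-K[1,2])/K[1,1]]);u=d.copy()
    for _ in range(20): u=d/(1+k*(u@u))
    R=np.array(c["R"]);t=np.array(c["t"])
    return -R.T@t, R.T@np.array([u[0],u[1],1.])
def atz(cam,pt,z):
    o,d=ray(cam,pt); return o+d*(z-o[2])/d[2]
def cloud(cam,depth):
    c=robot.camera_info(cam);K=np.array(c["camera_matrix"]);k=c["k1"]
    g=np.mgrid[0:420,0:560]; d=np.stack([(g[1]-K[0,2])/K[0,0],(g[0]-K[1,2])/K[1,1]],-1);u=d.copy()
    for _ in range(20): u=d/(1+k*(u**2).sum(-1,keepdims=True))
    P=np.concatenate([u,np.ones(u.shape[:2]+(1,))],-1)*depth[...,None]
    return (P-np.array(c["t"]))@np.array(c["R"])
def save(name,p): cv2.imwrite(name,cv2.cvtColor(p,cv2.COLOR_RGB2BGR))
E
python3 - <<'E'
from h import *
np.set_printoptions(precision=4,suppress=True)
s=robot.read_state();print(s)
P={}
for c in("scene","top"):
    p,d=robot.snapshot(c);P[c]=p
    save(f"pics/{c}0.png",p);np.save(f"{c}0.npy",d)
    print(c,"cam at",ray(c,(210,280))[0],(d>0).mean())
    for n,z in(("kit_grip",.123),("drawer_pull",.0415),("kit_box",.005),("dock",0),("gear_1",.069),("spanner",0.003),("bearing",0),("big_gear",0)):
        for m in robot.mark_of(n,c)[:3]: print(c,n,round(m["conf"],2),np.round(m["point"]),atz(c,m["point"],z))
E
```

```text
pics
{'t': 0.0, 'joints': array([ 1.1345,  0.4267,  0.0738,  1.6066, -0.0341,  1.1108, -0.0671]), 'joint_velocities': array([-0.0006,  0.0006, -0.0004,  0.0014, -0.    , -0.0001, -0.0003]), 'joint_efforts': array([ -0.0011, -93.5804,   3.6659, -45.4191,  -0.0489,   0.0201,
         0.0001]), 'tool_pos': array([ 0.1908, -0.647 ,  0.2048]), 'orientation': array([ 0.9897,  0.1429, -0.0001, -0.0006]), 'ft_force': array([ 0.5433,  0.2168, -0.2021]), 'moment': array([ 0.0153, -0.0474, -0.0274]), 'grip_force': 0.0, 'finger_gap': 0.9990115375456181}
scene cam at [-0.0536  0.8877  0.8403] 0.995922619047619
scene kit_grip 0.63 [175. 275.] [ 0.6482 -0.0344  0.123 ]
scene drawer_pull 0.69 [214. 323.] [ 0.5032 -0.0592  0.0415]
scene kit_box 0.79 [212. 276.] [ 0.6417 -0.0296  0.005 ]
scene gear_1 0.64 [194. 287.] [ 0.6156 -0.046   0.069 ]
scene gear_1 0.53 [192. 257.] [0.6836 0.0005 0.069 ]
scene spanner 0.53 [169. 317.] [ 0.6826 -0.3013  0.003 ]
scene bearing 0.93 [332. 243.] [0.4317 0.3567 0.    ]
scene big_gear 0.57 [301. 181.] [ 0.602   0.3747 -0.    ]
top cam at [0.2943 0.0608 1.4163] 0.9959863945578231
top kit_grip 0.76 [191. 316.] [ 0.6466 -0.0445  0.123 ]
top kit_grip 0.39 [256. 186.] [0.4152 0.344  0.123 ]
top drawer_pull 0.91 [242. 311.] [ 0.4958 -0.0417  0.0415]
top kit_box 0.79 [200. 309.] [ 0.6449 -0.0317  0.005 ]
top gear_1 0.61 [180. 301.] [0.6944 0.0037 0.069 ]
top spanner 0.71 [191. 393.] [ 0.6961 -0.3218  0.003 ]
top bearing 0.55 [254. 190.] [0.4352 0.3593 0.    ]
top big_gear 0.59 [203. 190.] [0.6088 0.3788 0.    ]
```

Run:
```python
from h import *
np.set_printoptions(precision=4,suppress=True)
for c in("scene","top"):
    C=cloud(c,np.load(c+"0.npy"))
    x,y,z=C[...,0],C[...,1],C[...,2]
    reg=(abs(x-.6)<.25)&(abs(y+.04)<.2)
    m=reg&(z>.113)&(z<.14); q=C[m]
    # handle top
    if m.sum()>20:
        xy=q[:,:2]; med=np.median(xy,0); xy=xy[np.linalg.norm(xy-med,axis=1)<.12]
        r=cv2.minAreaRect(xy.astype(np.float32)); l=cv2.fitLine(xy.astype(np.float32),cv2.DIST_HUBER,0,.01,.01).ravel()
        print(c,"bar",len(xy),r,l,np.degrees(np.arctan2(l[1],l[0])),np.median(q[:,2]))
    for lo,hi in((.055,.1),(.02,.055)):
        m=reg&(z>lo)&(z<hi)
        if m.sum()>20: print(c,lo,m.sum(),cv2.minAreaRect(C[m][:,:2].astype(np.float32)))
    p=cv2.imread(f"pics/{c}0.png")
    a=p[120:330,200:480] if c=="scene" else p[130:290,220:420]
    cv2.imwrite(f"pics/{c}0c.png",cv2.resize(a,None,fx=2.8,fy=2.8,interpolation=cv2.INTER_CUBIC))
```

```text
scene bar 319 ((0.6456893086433411, -0.04161505401134491), (0.017538662999868393, 0.18254543840885162), 4.308612823486328) [ 0.0737 -0.9973  0.6403 -0.0202] -85.77132 0.1292726804664402
scene 0.055 2873 ((0.6224226355552673, -0.04253373295068741), (0.21244798600673676, 0.21837209165096283), 4.1104536056518555)
scene 0.02 2002 ((0.6411867141723633, 0.038939908146858215), (0.4159623682498932, 0.18339881300926208), 43.86109161376953)
top bar 277 ((0.6475210785865784, -0.039949238300323486), (0.01629713363945484, 0.17573238909244537), 4.261523246765137) [ 0.0932 -0.9957  0.6455 -0.0411] -84.65477 0.12984058080255
top 0.055 2943 ((0.6155375242233276, -0.043374307453632355), (0.22584882378578186, 0.20990635454654694), 3.951686143875122)
top 0.02 1193 ((0.6446587443351746, 0.03948298096656799), (0.41644415259361267, 0.17879407107830048), 43.070865631103516)
```

View pics/scene0.png

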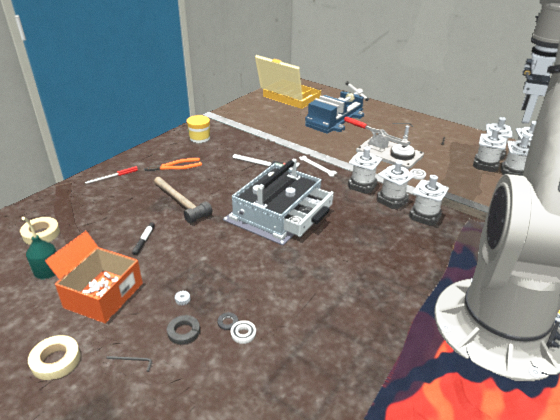

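View pics/top0c.png

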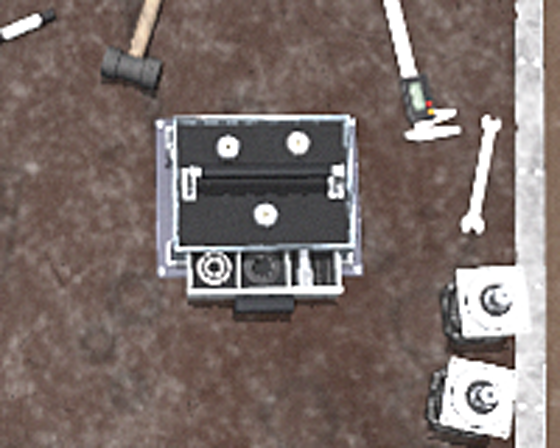

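The scene picture shows the docked box near (row 200, col 280) with its drawer open towards the robot. Three white gears lie on the deck, with the bearing and other bystanders at the lower left. The motor stands are to its right, at (190, 395). The top crop agrees: the pull is at crop (265, 308) and the bar runs along y. Yaw is about 4.2°, and the bar centre is about (0.6465, -0.041).

```bash
cat >> h.py <<'E'
BY=4.2; BC=np.array([.6465,-.041])
def box(x,y,yaw=BY,c=BC):
    a=np.radians(yaw); return c+np.array([np.cos(a)*x-np.sin(a)*y,np.sin(a)*x+np.cos(a)*y])
def plan(pos,yaw,n):
    "n equal-step rows (tool x at yaw, pointing down) from the measured pose"
    s=robot.read_state();p0=s["tool_pos"];R0=Ro.from_quat(s["orientation"])
    a=np.radians(yaw);R1=Ro.from_matrix(np.array([[np.cos(a),np.sin(a),0],[np.sin(a),-np.cos(a),0],[0,0,-1]]))
    w=(R0.inv()*R1).as_rotvec();d=(np.array(pos)-p0)/n
    for i in range(n):
        R=R0*Ro.from_rotvec(w*i/n)
        print(np.round(R.inv().apply(d)*1000,1).tolist(),np.round(np.degrees(w)/n,2).tolist())
E
python3 - <<'E'
from h import *
C=cloud("top",np.load("top0.npy")).reshape(-1,3)
for x0 in np.arange(.2,.75,.1):
    print(round(x0,1),[ (round(y,1),round(float(C[m][:,2].max()),3)) for y in np.arange(-.7,.15,.1) for m in [(abs(C[:,0]-x0-.05)<.05)&(abs(C[:,1]-y-.05)<.05)&(C[:,2]<.6)] if m.any()])
q=C[(abs(C[:,0]-.5)<.06)&(abs(C[:,1]+.05)<.05)&(C[:,2]>.042)&(C[:,2]<.056)]
print(len(q),np.percentile(q[:,0],[1,5,50]))
plan([.40,-.40,.22],50,9)
E
```

```text
0.2 [(np.float64(-0.7), 0.403), (np.float64(-0.6), 0.393), (np.float64(-0.5), 0.011), (np.float64(-0.4), 0.105), (np.float64(-0.3), 0.137), (np.float64(-0.2), 0.01), (np.float64(-0.1), 0.01), (np.float64(-0.0), 0.01), (np.float64(0.1), 0.011)]
0.3 [(np.float64(-0.7), 0.095), (np.float64(-0.6), 0.009), (np.float64(-0.5), 0.017), (np.float64(-0.4), 0.105), (np.float64(-0.3), 0.136), (np.float64(-0.2), 0.011), (np.float64(-0.1), 0.01), (np.float64(-0.0), 0.011), (np.float64(0.1), 0.013)]
0.4 [(np.float64(-0.7), 0.009), (np.float64(-0.6), 0.089), (np.float64(-0.5), 0.037), (np.float64(-0.4), 0.129), (np.float64(-0.3), 0.138), (np.float64(-0.2), 0.013), (np.float64(-0.1), 0.054), (np.float64(-0.0), 0.012), (np.float64(0.1), 0.011)]
0.5 [(np.float64(-0.7), 0.065), (np.float64(-0.6), 0.083), (np.float64(-0.5), 0.038), (np.float64(-0.4), 0.136), (np.float64(-0.3), 0.136), (np.float64(-0.2), 0.083), (np.float64(-0.1), 0.092), (np.float64(-0.0), 0.083), (np.float64(0.1), 0.011)]
0.6 [(np.float64(-0.7), 0.009), (np.float64(-0.6), 0.089), (np.float64(-0.5), 0.024), (np.float64(-0.4), 0.01), (np.float64(-0.3), 0.011), (np.float64(-0.2), 0.136), (np.float64(-0.1), 0.137), (np.float64(-0.0), 0.137), (np.float64(0.1), 0.011)]
0.7 [(np.float64(-0.7), 0.099), (np.float64(-0.6), 0.095), (np.float64(-0.5), 0.011), (np.float64(-0.4), 0.015), (np.float64(-0.3), 0.021), (np.float64(-0.2), 0.082), (np.float64(-0.1), 0.09), (np.float64(-0.0), 0.084), (np.float64(0.1), 0.047)]
179 [0.49716709 0.49947526 0.51258597]
[30.1, -19.8, -1.6] [0.0, -0.0, -3.73]
[31.3, -17.8, -1.6] [0.0, -0.0, -3.73]
[32.4, -15.7, -1.6] [0.0, -0.0, -3.73]
[33.3, -13.6, -1.6] [0.0, -0.0, -3.73]
[34.1, -11.4, -1.6] [0.0, -0.0, -3.73]
[34.8, -9.1, -1.6] [0.0, -0.0, -3.73]
[35.3, -6.9, -1.6] [0.0, -0.0, -3.73]
[35.7, -4.5, -1.6] [0.0, -0.0, -3.73]
[35.9, -2.2, -1.6] [0.0, -0.0, -3.73]
```

Request:
drive_tool(deltas=[[[30,-20,-2,0,0,-3.7,255],[31,-18,-2,0,0,-3.7,255],[32,-16,-2,0,0,-3.7,255],[33,-14,-2,0,0,-3.7,255],[34,-11,-2,0,0,-3.7,255],[35,-9,-2,0,0,-3.7,255],[35,-7,-2,0,0,-3.7,255],[36,-5,-2,0,0,-3.7,255]]], squeeze=20)

```text
t: 1.57
tool_pos: [0.3765, -0.4259, 0.2218]
orientation: [0.92, 0.392, 0.0, 0.0]
ft_force: [1.3, -1.0, -0.2]
finger_gap: 0.466
grip_force: 0.0
```

Run:
```python
from h import *
p=box(-.195,0);print(p)
plan([*p,.2],94.2,12)
```

```text
[ 0.45202368 -0.05528145]
[26.6, -16.8, 1.8] [0.0, 0.0, -4.0]
[27.8, -14.9, 1.8] [0.0, 0.0, -4.0]
[28.7, -13.0, 1.8] [0.0, 0.0, -4.0]
[29.6, -10.9, 1.8] [0.0, 0.0, -4.0]
[30.3, -8.8, 1.8] [0.0, 0.0, -4.0]
[30.8, -6.7, 1.8] [0.0, 0.0, -4.0]
[31.2, -4.5, 1.8] [0.0, 0.0, -4.0]
[31.4, -2.4, 1.8] [0.0, 0.0, -4.0]
[31.5, -0.2, 1.8] [0.0, 0.0, -4.0]
[31.5, 2.0, 1.8] [0.0, 0.0, -4.0]
[31.2, 4.2, 1.8] [0.0, 0.0, -4.0]
[30.9, 6.4, 1.8] [0.0, 0.0, -4.0]
```

Request:
drive_tool(deltas=[[[27,-17,2,0,0,-4,255],[28,-15,2,0,0,-4,255],[29,-13,2,0,0,-4,255],[30,-11,2,0,0,-4,255],[30,-9,2,0,0,-4,255],[31,-7,2,0,0,-4,255],[31,-4,2,0,0,-4,255],[31,-2,2,0,0,-4,255]]])

```text
t: 2.23
tool_pos: [0.4276, -0.1783, 0.2057]
orientation: [0.776, 0.631, 0.0, 0.0]
ft_force: [0.6, 0.0, 0.0]
finger_gap: -0.001
grip_force: 0.0
```

Request:
drive_tool(deltas=[[[31,0,2,0,0,-4,255],[31,2,2,0,0,-4,255],[31,4,2,0,0,-4,255],[31,6,2,0,0,-4,255],[0,0,0,0,0,0,255]]])

```text
t: 2.65
tool_pos: [0.4532, -0.0519, 0.1977]
orientation: [0.678, 0.735, 0.001, -0.0]
ft_force: [-0.1, 0.9, 0.1]
finger_gap: 0.005
grip_force: 0.0
```

Run:
```python
from h import *
p=box(-.195,0);print(p,robot.read_state()["joints"])
plan([*p,.037],94.2,5)
```

```text
[ 0.45202368 -0.05528145] [ 0.46983035  0.10610008 -0.52325894  2.05948765  0.0620023   0.98988468
 -0.00398626]
[-0.7, -0.3, 32.1] [0.01, -0.01, 0.09]
[-0.7, -0.3, 32.1] [0.01, -0.01, 0.09]
[-0.7, -0.3, 32.1] [0.01, -0.01, 0.09]
[-0.7, -0.3, 32.1] [0.01, -0.01, 0.09]
[-0.7, -0.3, 32.1] [0.01, -0.01, 0.09]
```

Request:
drive_tool(deltas=[[[-3,0,32,0,0,0.4,255],[0,0,32,0,0,0,255],[0,0,32,0,0,0,255],[0,-1,32,0,0,0,255],[0,0,31,0,0,0,255],[0,0,1,0,0,0,255],[0,0,0,0,0,0,255]]])

```text
t: 3.23
tool_pos: [0.4507, -0.0601, 0.037]
orientation: [0.684, 0.729, -0.001, -0.001]
ft_force: [-0.7, 0.0, 0.7]
finger_gap: 0.005
grip_force: 0.0
```

Run:
```python
from h import *
p,d=robot.snapshot("scene")
cv2.imwrite("pics/s1.png",cv2.resize(cv2.cvtColor(p[130:260,210:370],cv2.COLOR_RGB2BGR),None,fx=4,fy=4,interpolation=cv2.INTER_CUBIC))
```

```text
(no output)
```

View pics/s1.png

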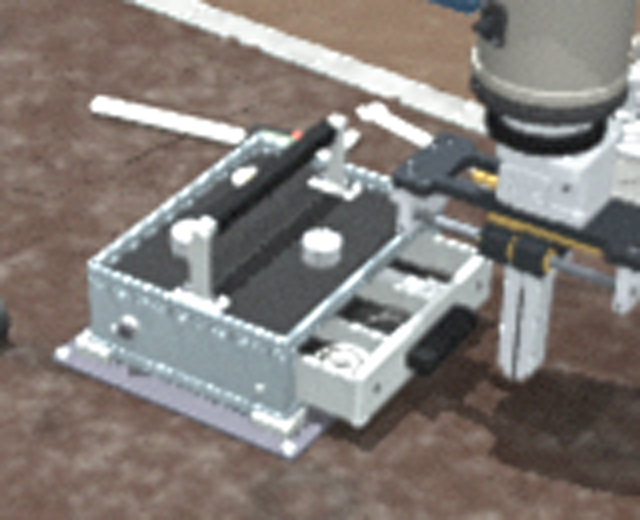

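The fingers, at crop (525, 320), stand squarely in front of the black pull at (445, 340). The gripper body clears the box, so I can push.

Request:
drive_tool(deltas=[[[1,10,0,0,0,-0.5,255],[1,10,0,0,0,0,255],[1,8,0,0,0,0,255],[1,6,0,0,0,0,255],[0,6,0,0,0,0,255],[0,6,0,0,0,0,255],[0,6,0,0,0,0,255],[0,6,0,0,0,0,255]]])

```text
t: 3.95
tool_pos: [0.5096, -0.0523, 0.0375]
orientation: [0.681, 0.732, -0.0, -0.0]
ft_force: [-1.1, -0.3, -0.6]
finger_gap: 0.005
grip_force: 0.3
```

Request:
drive_tool(deltas=[[[0,5,0,0,0,0,255],[0,4,0,0,0,0,255],[0,3,0,0,0,0,255],[0,2,0,0,0,0,255],[0,0,0,0,0,0,255]]])

```text
t: 4.37
tool_pos: [0.5234, -0.0513, 0.0375]
orientation: [0.681, 0.732, 0.0, -0.0]
ft_force: [-0.7, 0.4, -0.7]
finger_gap: 0.004
grip_force: 0.0
```

Run:
```python
from h import *
s=robot.read_state();a=np.radians(BY);v=s["tool_pos"][:2]-BC
print(v@[np.cos(a),np.sin(a)],v@[-np.sin(a),np.cos(a)],s["tool_pos"][2],s["ft_force"])
```

```text
-0.12353218780986919 -0.0012271809906701805 0.037468184914939896 [-0.73516379  0.38239993 -0.68363214]
```

Request:
drive_tool(deltas=[[[0,2,0,0,0,0,255],[0,2,0,0,0,0,255],[0,2,0,0,0,0,255],[0,0,0,0,0,0,255]]])

```text
t: 4.7
tool_pos: [0.5295, -0.0508, 0.0376]
orientation: [0.681, 0.732, 0.0, 0.0]
ft_force: [0.2, -0.8, 0.3]
finger_gap: 0.004
grip_force: 0.0
```

Request:
drive_tool(deltas=[[[0,2,0,0,0,0,255],[0,2,0,0,0,0,255],[0,0,0,0,0,0,255]]])

```text
t: 4.95
tool_pos: [0.5336, -0.0506, 0.0376]
orientation: [0.681, 0.732, 0.0, 0.0]
ft_force: [0.8, 0.2, -0.5]
finger_gap: 0.004
grip_force: 0.0
```

Request:
drive_tool(deltas=[[[0,2,0,0,0,0,255],[0,1,0,0,0,0,255],[0,0,0,0,0,0,255]]])

```text
t: 5.2
tool_pos: [0.5354, -0.0505, 0.0373]
orientation: [0.681, 0.732, -0.001, -0.001]
ft_force: [-5.2, 0.2, 3.8]
finger_gap: 0.005
grip_force: 2.3
```

Run:
```python
from h import *
p,d=robot.snapshot("scene")
cv2.imwrite("pics/s2.png",cv2.resize(cv2.cvtColor(p[140:250,220:350],cv2.COLOR_RGB2BGR),None,fx=5,fy=5,interpolation=cv2.INTER_CUBIC))
```

```text
(no output)
```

View pics/s2.png

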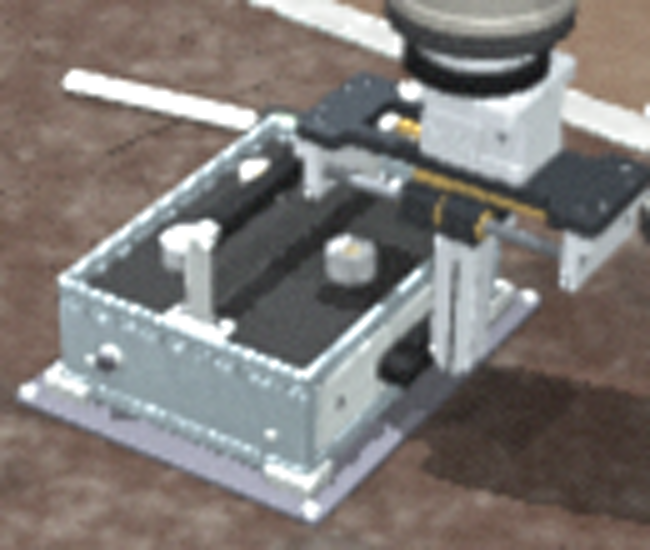

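Run:
```python
from h import *
np.set_printoptions(precision=3,suppress=True)
p,d=robot.snapshot("scene");C=cloud("scene",d)
a=np.radians(BY);M=np.array([[np.cos(a),np.sin(a)],[-np.sin(a),np.cos(a)]])
def bx(P): return np.r_[M@(P[:2]-BC),P[2]]
for (r,c) in [(192,316),(185,316),(176,312),(172,305),(170,285),(165,282),(200,390),(190,570),(360,400),(385,405),(400,340),(420,340),(330,340)]:
    print((r,c),bx(C[140+r//5,220+c//5]))
print(robot.read_state()["moment"],robot.read_state()["ft_force"])
```

```text
(192, 316) [-0.041  0.036  0.143]
(185, 316) [-0.037  0.029  0.141]
(176, 312) [-0.035  0.031  0.148]
(172, 305) [-0.032  0.032  0.15 ]
(170, 285) [-0.005  0.009  0.129]
(165, 282) [-0.     0.007  0.129]
(200, 390) [-0.024 -0.073  0.074]
(190, 570) [-0.175  0.01   0.177]
(360, 400) [-0.093  0.029  0.05 ]
(385, 405) [-0.097  0.029  0.035]
(400, 340) [-0.079  0.067  0.041]
(420, 340) [-0.078  0.064  0.025]
(330, 340) [-0.066  0.048  0.07 ]
[-0.151  1.191 -0.015] [-5.014 -0.573  3.735]
```

Request:
drive_tool(deltas=[[[0,1,0,0,0,0,255],[0,1,0,0,0,0,255],[0,0,0,0,0,0,255]]])

```text
t: 5.55
tool_pos: [0.5374, -0.0504, 0.0373]
orientation: [0.681, 0.732, -0.001, -0.0]
ft_force: [-5.0, -0.3, 3.0]
finger_gap: 0.007
grip_force: 2.6
```

Request:
drive_tool(deltas=[[[0,1,0,0,0,0,255],[0,1,0,0,0,0,255],[0,0,0,0,0,0,255]]])

```text
t: 5.8
tool_pos: [0.5382, -0.0503, 0.0372]
orientation: [0.681, 0.732, -0.001, -0.001]
ft_force: [-11.5, -0.5, 9.6]
finger_gap: 0.006
grip_force: 6.0
```

Request:
drive_tool(deltas=[[[0,-5,0,0,0,0,255],[0,-20,0,0,0,0,255],[0,-30,0,0,0,0,255],[0,-30,0,0,0,0,255],[0,0,-40,0,0,0,255],[0,0,-40,0,0,0,255],[0,0,-40,0,0,0,200],[0,0,-30,0,0,0,110]]])

```text
t: 6.47
tool_pos: [0.4559, -0.056, 0.1908]
orientation: [0.681, 0.732, 0.001, 0.001]
ft_force: [1.4, -0.1, 1.3]
finger_gap: 0.112
grip_force: 0.0
```

Run:
```python
from h import *
np.set_printoptions(precision=4,suppress=True)
a=np.radians(BY);M=np.array([[np.cos(a),np.sin(a)],[-np.sin(a),np.cos(a)]])
I=[]
for c in("scene","top"):
    p,d=robot.snapshot(c);C=cloud(c,d);x,y,z=C[...,0],C[...,1],C[...,2]
    reg=(abs(x-.6465)<.05)&(abs(y+.041)<.12)
    q=C[reg&(z>.113)&(z<.14)][:,:2].astype(np.float32)
    print(c,"bar",cv2.minAreaRect(q))
    for n,h in(("kit_grip",.123),("drawer_pull",.0415),("gear_1",.069)):
        for m in robot.mark_of(n,c)[:3]:
            P=atz(c,m["point"],h); print(n,round(m["conf"],2),P, "box:",M@(P[:2]-BC))
    a_=p[140:250,220:350] if c=="scene" else p[150:260,250:380]
    I.append(cv2.resize(cv2.cvtColor(a_,cv2.COLOR_RGB2BGR),(390,330),interpolation=cv2.INTER_CUBIC))
cv2.imwrite("pics/s3.png",np.hstack(I))
```

```text
scene bar ((0.6500945687294006, -0.04240984469652176), (0.017860047519207, 0.18365740776062012), 4.462051868438721)
kit_grip 0.7 [ 0.6448 -0.0247  0.123 ] box: [-0.0005  0.0164]
kit_grip 0.45 [0.4879 0.0475 0.123 ] box: [-0.1517  0.0998]
drawer_pull 0.66 [ 0.5498 -0.0567  0.0415] box: [-0.0976 -0.0086]
drawer_pull 0.61 [ 0.6379 -0.0753  0.0415] box: [-0.0111 -0.0336]
gear_1 0.56 [ 0.6054 -0.0465  0.069 ] box: [-0.0414 -0.0025]
gear_1 0.55 [0.687 0.012 0.069] box: [0.0443 0.0499]
top bar ((0.6507760882377625, -0.039627619087696075), (0.016162466257810593, 0.17546547949314117), 3.986363410949707)
kit_grip 0.73 [ 0.6231 -0.0353  0.123 ] box: [-0.0229  0.0074]
kit_grip 0.67 [ 0.6491 -0.032   0.123 ] box: [0.0032 0.0088]
drawer_pull 0.45 [ 0.5498 -0.0396  0.0415] box: [-0.0963  0.0085]
gear_1 0.63 [0.6936 0.0047 0.069 ] box: [0.0504 0.0421]
gear_1 0.51 [ 0.6887 -0.0796  0.069 ] box: [ 0.0392 -0.0416]
```

View pics/s3.png

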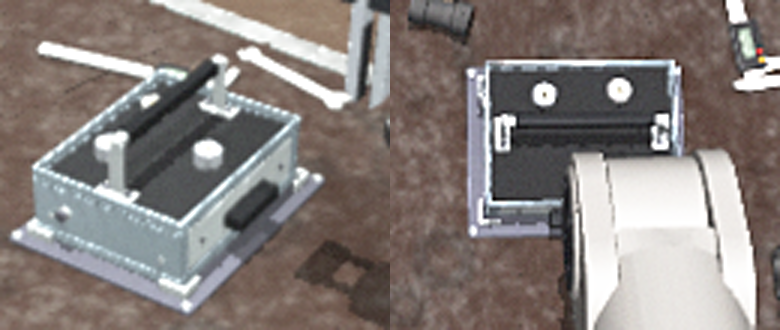

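The left picture shows the drawer face flush, with the pull at (255, 205). The right one shows the two back gears at (543, 95) and (620, 90); the front gear is visible in the left at (207, 153). The box slid about 3.5 mm back, so the bar centre is now about (0.6504, -0.041).

```bash
sed -i 's/BC=np.array.*/BC=np.array([.6504,-.041])/' h.py
python3 - <<'E'
from h import *
plan([*BC,.19],94.2,8)
E
```

```text
[0.1, 24.5, -0.5] [-0.01, -0.01, -0.01]
[0.1, 24.5, -0.5] [-0.01, -0.01, -0.01]
[0.1, 24.5, -0.5] [-0.01, -0.01, -0.01]
[0.1, 24.5, -0.5] [-0.01, -0.01, -0.01]
[0.1, 24.5, -0.5] [-0.01, -0.01, -0.01]
[0.1, 24.5, -0.5] [-0.01, -0.01, -0.01]
[0.1, 24.5, -0.5] [-0.01, -0.01, -0.01]
[0.1, 24.5, -0.5] [-0.01, -0.01, -0.01]
```

Request:
drive_tool(deltas=[[[0,24,0,0,0,0,90],[0,24,0,0,0,0,90],[0,25,0,0,0,0,90],[0,25,0,0,0,0,90],[0,25,0,0,0,0,90],[0,25,0,0,0,0,90],[0,24,0,0,0,0,90],[0,24,0,0,0,0,90]]])

```text
t: 7.53
tool_pos: [0.6514, -0.0418, 0.1857]
orientation: [0.681, 0.732, -0.001, -0.001]
ft_force: [-0.1, -0.2, -0.5]
finger_gap: 0.651
grip_force: 0.0
```

Request:
drive_tool(deltas=[[[0,0,0,0,0,0,90],[0,0,0,0,0,0,90]]])

```text
t: 7.7
tool_pos: [0.6508, -0.0415, 0.1854]
orientation: [0.681, 0.732, -0.0, -0.001]
ft_force: [-0.6, 0.8, -0.4]
finger_gap: 0.649
grip_force: 0.0
```

Run:
```python
from h import *
plan([*BC,.104],94.2,4)
p,d=robot.snapshot("scene")
cv2.imwrite("pics/s4.png",cv2.resize(cv2.cvtColor(p[110:230,220:350],cv2.COLOR_RGB2BGR),None,fx=4,fy=4,interpolation=cv2.INTER_CUBIC))
```

```text
[0.1, -0.0, 20.4] [-0.04, -0.02, -0.01]
[0.1, -0.0, 20.4] [-0.04, -0.02, -0.01]
[0.1, -0.1, 20.4] [-0.04, -0.02, -0.01]
[0.1, -0.1, 20.4] [-0.04, -0.02, -0.01]
```

View pics/s4.png

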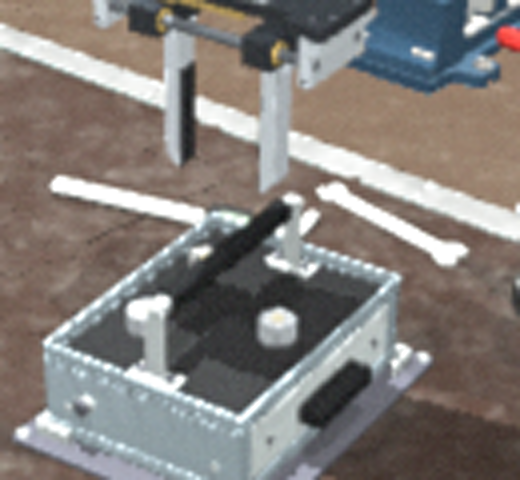

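The open fingers, at (180, 160) and (270, 185), straddle the middle of the bar, and the gears and drawer are in place. Going down to grasp.

Request:
drive_tool(deltas=[[[0,0,22,0,0,0,90],[0,0,22,0,0,0,90],[0,0,20,0,0,0,90],[0,0,17,0,0,0,90],[0,0,0,0,0,0,90],[0,0,0,0,0,0,140],[0,0,0,0,0,0,170],[0,0,0,0,0,0,200]]], squeeze=15)

```text
t: 8.42
tool_pos: [0.6513, -0.0421, 0.1079]
orientation: [0.681, 0.732, 0.001, 0.001]
ft_force: [0.2, 0.6, -0.2]
finger_gap: 0.472
grip_force: 0.0
```

Request:
drive_tool(deltas=[[[0,0,0,0,0,0,210],[0,0,0,0,0,0,220],[0,0,0,0,0,0,230],[0,0,0,0,0,0,255],[0,0,0,0,0,0,255]]])

```text
t: 8.83
tool_pos: [0.6502, -0.0422, 0.1065]
orientation: [0.681, 0.732, -0.0, -0.0]
ft_force: [-4.6, 0.0, 0.2]
finger_gap: 0.146
grip_force: 15.0
```

Request:
drive_tool(deltas=[[[0,0,0,0,0,0,255],[0,0,0,0,0,0,255],[0,0,0,0,0,0,255],[0,0,0,0,0,0,255]]], squeeze=55)

```text
t: 9.17
tool_pos: [0.6501, -0.0422, 0.1064]
orientation: [0.681, 0.732, -0.001, -0.0]
ft_force: [-5.9, -1.5, 2.8]
finger_gap: 0.143
grip_force: 55.0
```

Request:
drive_tool(deltas=[[[0,-1,0,0,0,0,255],[0,-1,0,0,0,0,255],[0,0,0,0,0,0,255]]])

```text
t: 9.42
tool_pos: [0.6489, -0.0423, 0.1064]
orientation: [0.681, 0.732, 0.0, 0.0]
ft_force: [2.1, -0.1, -3.7]
finger_gap: 0.149
grip_force: 55.0
```

Request:
drive_tool(deltas=[[[0,0,-1,0,0,0,255],[0,0,-2,0,0,0,255],[0,0,-2,0,0,0,255],[0,0,-2,0,0,0,255],[0,0,-1,0,0,0,255],[0,0,0,0,0,0,255]]])

```text
t: 9.92
tool_pos: [0.6489, -0.0423, 0.1148]
orientation: [0.681, 0.732, 0.0, 0.0]
ft_force: [-0.7, 0.1, -7.8]
finger_gap: 0.145
grip_force: 55.0
```

Run:
```python
from h import *
s=robot.read_state();print(s["ft_force"],s["moment"],s["tool_pos"],Ro.from_quat(s["orientation"]).as_matrix()[:,2])
p,d=robot.snapshot("scene")
cv2.imwrite("pics/s5.png",cv2.resize(cv2.cvtColor(p[110:250,210:350],cv2.COLOR_RGB2BGR),None,fx=4,fy=4,interpolation=cv2.INTER_CUBIC))
```

```text
[-0.71432824  0.12065291 -7.77753085] [-0.12226562 -0.1457229   0.05227579] [ 0.64886201 -0.04227886  0.11477911] [ 2.76929274e-04  1.02678075e-05 -9.99999962e-01]
```

View pics/s5.png

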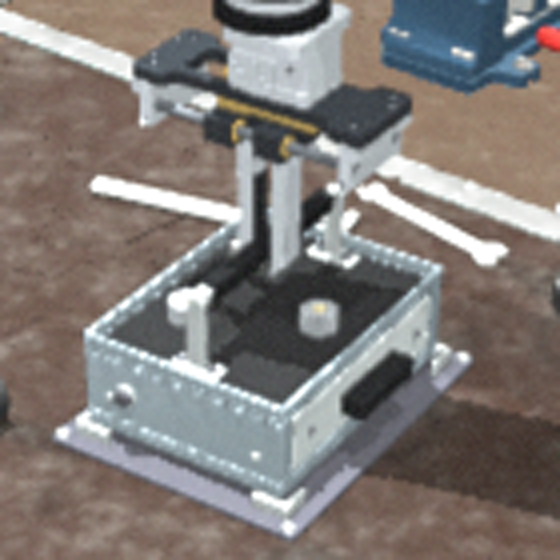

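The box is up 8 mm, level, with the front gear at (318, 318) still on the deck. The 7.8 N load matches the full weight. I'll lift it the rest of the way gently.

Request:
drive_tool(deltas=[[[0,0,-2,0,0,0,255],[0,0,-4,0,0,0,255],[0,0,-6,0,0,0,255],[0,0,-7,0,0,0,255],[0,0,-7,0,0,0,255],[0,0,-7,0,0,0,255],[0,0,-7,0,0,0,255],[0,0,-7,0,0,0,255]]])

```text
t: 10.63
tool_pos: [0.6488, -0.0423, 0.1625]
orientation: [0.681, 0.732, 0.0, 0.0]
ft_force: [-1.1, -0.0, -7.1]
finger_gap: 0.143
grip_force: 55.0
```

Request:
drive_tool(deltas=[[[0,0,-7,0,0,0,255],[0,0,-7,0,0,0,255],[0,0,-7,0,0,0,255],[0,0,-7,0,0,0,255],[0,0,-7,0,0,0,255],[0,0,-5,0,0,0,255],[0,0,-3,0,0,0,255],[0,0,-1,0,0,0,255]]])

```text
t: 11.3
tool_pos: [0.6489, -0.0423, 0.2061]
orientation: [0.681, 0.732, 0.0, 0.0]
ft_force: [0.6, 0.7, -8.5]
finger_gap: 0.145
grip_force: 55.0
```

Request:
drive_tool(deltas=[[[0,0,0,0,0,0,255],[0,0,0,0,0,0,255],[0,0,0,0,0,0,255],[0,0,0,0,0,0,255]]])

```text
t: 11.63
tool_pos: [0.6486, -0.0423, 0.2051]
orientation: [0.681, 0.732, -0.0, -0.0]
ft_force: [-0.2, -0.2, -7.7]
finger_gap: 0.14
grip_force: 55.0
```

Run:
```python
from h import *
np.set_printoptions(precision=4,suppress=True)
s=robot.read_state();print(s["ft_force"],s["moment"],s["tool_pos"],abs(s["joint_velocities"]).max())
I=[]
for c in("scene","top"):
    p,d=robot.snapshot(c);C=cloud(c,d).reshape(-1,3)
    q=C[(abs(C[:,0]-.649)<.07)&(abs(C[:,1]+.042)<.09)&(abs(C[:,2]-.168)<.006)]
    if len(q)>50:
        A=np.c_[q[:,:2]-[.649,-.042],np.ones(len(q))];k=np.linalg.lstsq(A,q[:,2],rcond=None)[0];print(c,"deck",len(q),np.degrees(k[:2]),k[2])
    a_=p[90:250,200:360] if c=="scene" else p[120:280,240:400]
    I.append(cv2.resize(cv2.cvtColor(a_,cv2.COLOR_RGB2BGR),(400,400),interpolation=cv2.INTER_CUBIC))
cv2.imwrite("pics/s6.png",np.hstack(I))
```

```text
[-0.2005 -0.206  -7.7193] [-0.0206 -0.1133  0.0103] [ 0.6486 -0.0423  0.2051] 0.0019575960804658126
scene deck 1329 [-0.1471  0.0117] 0.16956748610960004
top deck 907 [-0.1054  0.1189] 0.16853960773975812
```

View pics/s6.png

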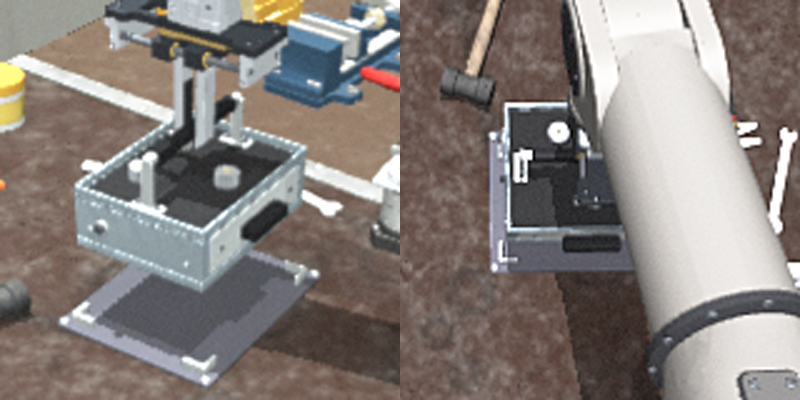

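The box is about 99 mm above the dock, level to within 0.2° and still. The drawer is flush, with the pull at (265, 222), and gears show at (227, 177) and (558, 132). The back-right gear is hidden behind the arm, but the load hasn't changed.

```bash
python3 -c "
from station import robot
print(robot.job_done())"
```

```text
the job is handed in; nothing more can be done
None
```

I pushed the drawer home flush and handed the job in with the box held by its handle about 10 cm above the dock, level and still; two gears are in view on the deck and the third is hidden behind the arm, but the held weight had not changed since lift-off.

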